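# Set the kiln to its limit and start the firing

### The arm

A 6-joint arm with a two-finger parallel gripper is mounted at the origin on the work surface. World frame = base frame: x ahead of the robot, y to its left, z up, the work surface at z = 0. Lengths are in m, angles in rad, forces in N, time in s.
With the tool pointing down it reaches from about 0.375 to 0.9 m from the base axis. Payload 3.1 kg.
Tool frame: the origin (TCP) lies on the centre line of the jaws, within the pads' length; the fingertips stand 17 mm ahead of it and the grasp point (between the pads) lies 2 mm behind it; y points along the fingers, z is the direction in which the jaws open and shut, and the axes are right-handed (so a half turn about y gives the same grasp; the last joint's range is limited). The gripper opens to 85 mm and grips with 20 to 120 N. Pads are 22 mm wide; open, the fingers measure 114 mm over their backs; the gripper's body (76 mm by 85 mm) begins 54 mm behind the grasp point. The pads swing forward as they close: fully open they stand 13 mm farther back than shut.
Start: joints at [-1.452, 0.527, 1.433, -0, 1.181, -0.178], TCP at [0.183, -0.597, 0.248] pointing down, gripper open.
Joint ranges: [-3.08, 3.08], [-0.75, 2.2], [0.22, 2.44], [-1.43, 4.57], [0, 2.65], [-2.85, 2.85]. Speed limits (rad/s): [2.79, 2.79, 3.14, 3.14, 3.14, 3.14].

### API

Orientations are given as a unit quaternion [x, y, z, w].
In Python, from station import manip gives the robot as it stands.
- The arm moves only by the shell command python3 -m handwheel 'ROWS' [FORCE]. ROWS is JSON, one flat list of numbers, 7 for each row, row after row: the shift along the tool's x, y, z in cm, then the turn, a rotation vector about the tool's x, y, z in rad, then the finger opening in cm, from 0 to 8.54. A call has 1 to 10 rows; each row is the pose to reach, as a shift and turn from the pose commanded when the call began, along the tool's axes at that moment; what a row does not reach only later rows make up. A row lasts 1/12 s, in which the tool goes at most 41.7 mm and 7.16 degrees, less where a joint would pass 70% of its speed; a pose out of reach is approached as far as the arm can. A call with a gripper value outside its range is refused whole. The fingers move at their own pace and stop on an object; FORCE is the grip in N (left out, the last holds). Time passes only in rows, so rows that repeat a pose let the fingers close. It gives the time, the measured TCP pose, the force and the opening at its end, in the units of the state.
- manip.sense(): the state, without advancing time (a new reading comes with each control period).
- manip.snapshot(name): name is "scene" or "top" or "wrist"; returns a dict with "frame" (480x640x3 uint8, red, green, blue), "depth" (480x640 float32, m along the optical axis (not along the pixel's ray), 0 where there is no reading), "camera_matrix" (3x3 intrinsics, pixels), "rvec" (rotation vector, rad) and "tvec" (3), from world to camera coordinates, as OpenCV has them. Camera axes: x right, y down, z forward; pixel columns grow to the right and rows downward; lengths in m; the calibration is good to about 2 mm. The wrist camera is an equidistant fisheye: a pixel r from the principal point sees the ray r / f radians off the axis. A picture is of the moment at which its call begins.
- manip.sign_off(): hands the job in, once; it reports no verdict.
The state is a dict: "t": time; "q": joint angles; "qd": joint speeds; "tau": joint torques, N m; "tcp_pos": TCP position; "tool_rot": TCP orientation; "force": force on the tool from outside, world axes, zero at the start; "ft_torque": the same for the moment, N m; "finger_gap": opening from 0.0 (shut) to 1.0 (fully open).
Only numpy, scipy, OpenCV 4.12 (cv2) and the standard library are available. Lean on these libraries where they do the work, as an engineer would, in place of code of your own. Each camera call takes 0.05 s, during which the arm holds its last target.

### The job

On the sloping kiln control desk, turn the small grey inner knob clockwise, seen from above, until its orange nose really touches and rests lightly against the red stop pin on the black outer ring. That ring is set to the kiln's safe limit, holds only by friction and has a thin pin, so feel for the stop: do not force the nose on the pin or push the ring round, not even by a few degrees. Then press the green start button gently in and let go; leave the red button and all the things standing and lying around the desk alone.

Things in the scene. Friction and masses are not known exactly. Their poses are not given: they have to be found in the camera images.
- knob_grip (a point): Grey fluted inner knob, 28 mm across; point on its turning axis, half-way up the 23 mm tall part to grip. z axis: the turning axis, square out of the panel (which slopes 15 deg, its front edge lowest, so z leans towards the desk's front); x axis: towards the nose. 11.5 mm below this point, a skirt 40 mm across; 17.5 mm below, the ring's top; 34 mm below, the panel. It stays where it is left.
- nose (a point): Orange nose on the knob's skirt, 4.4 mm wide, 4 mm tall, reaching 30 mm from the axis (in the rules setpoint_knob_c1). The point: its middle, 26 mm from the turning axis, 3 mm above the ring's top. It sweeps over the ring as the knob turns, and starts 1.4 to 2.4 rad of clockwise turning short of touching the pin. The knob alone turns at about 0.06 N m.
- stop_pin (a point): Red pin on the outer ring's top, 5 mm thick, 6 mm tall (in the rules limit_ring_c1); its middle, 26 mm from the turning axis, 3 mm above the ring's top. The nose touches it when their points are 4.7 mm apart. Then the torque on the knob rises steeply, 0.1 N m in about 0.01 to 0.02 rad: a rise of 0.05 to 0.2 N m is right, over 0.28 N m (11 N) strains the pin, over 0.3 N m drags the ring.
- ring_edge (a point): Black outer limit ring, 68 mm across, 14 mm thick, round the same axis as the knob; point on its upper rim, 34 mm from the axis, at its red line (same direction as the pin). It must stay where it is set.
- start_button_top (a point): Green start button, 24 mm across, standing 22 mm out of the panel; centre of its face, z axis square out of the panel. It is pressed 6 mm straight in towards the panel; its spring takes 1.8 N to start it and 6 N at full depth, then it is hard against its seat.
- start_button (a joint): Travel of the green start button, m: 0 out, 0.006 fully in.
- stop_button (a joint): Travel of the red stop button (24 mm across, 65 mm to the right of the green one as seen from the robot), m: 0 out, 0.006 fully in. Not to be pressed.
- vase_a: Bystander: slender white vase, foot 68 mm across, neck 22 mm, 200 mm tall. Origin: centre of its foot. Leave it alone.
- vase_b: Bystander: slender cream vase, foot 68 mm across, neck 22 mm, 200 mm tall. Origin: centre of its foot. Leave it alone.
- beaker: Bystander: white tapered beaker, yellow inside, 80 mm across at the foot, 85 mm tall. Origin: centre of its foot. Leave it alone.
- cone_pack: Bystander: clay strip 30 x 75 x 12 mm with three slender cones standing in it, 69 mm tall over all. Origin: centre of its underside. Leave it alone.
- glaze_jar: Bystander: closed jar with a blue lid, 64 mm across, 85 mm tall. Origin: centre of its underside. Leave it alone.
- kiln_prop: Bystander: buff tube-shaped kiln prop, 44 mm across, 75 mm tall, standing. Origin: centre of its underside. Leave it alone.
- brush: Bystander: glazing brush 190 mm long lying on the table. Leave it alone.

How it is judged:
By the outcome, as a careful person would: the job done as asked, in the order asked, and still so for the second after the job is handed in, with the robot touching nothing.
It also fails if it takes over 69 s, if anything falls off the work surface, if the arm or the gripper's body presses on something with over 40 N, if the wrist force passes 120 N, or if a joint passes its speed limit or range.

## Working session

There is one attempt and no reset: what is moved stays moved. The work goes in short steps, Python scripts to look and compute and a shell command to move; the robot and the scene stay as the last step left them, time stands still between calls to the robot, and variables do not carry over. Pictures are saved under pics/ and viewed, and the job is handed in when it is done.

```bash
ls; mkdir -p pics; python3 - <<'E'
from station import manip
import cv2
print(manip.sense())
for n in ["scene","top","wrist"]:
    s=manip.snapshot(n); cv2.imwrite(f"pics/{n}0.png",s["frame"][:,:,::-1]); print(n,s["camera_matrix"],s["rvec"],s["tvec"])
E
```

```text
pics
{'t': 0.0, 'q': array([-1.45149464e+00,  5.28455365e-01,  1.43392085e+00,  1.77960434e-05,
        1.18139161e+00, -1.78494705e-01]), 'qd': array([ 0.00048639,  0.00077725, -0.00047393, -0.00085057,  0.00184087,
       -0.0001358 ]), 'tau': array([-1.09481059e-04, -4.42348802e+01, -1.78025043e+01, -4.19176467e-04,
        8.49606644e-03, -1.25329242e-05]), 'tcp_pos': array([ 0.18333676, -0.59678762,  0.24733431]), 'tool_rot': array([-0.10486731,  0.70005121, -0.69851414,  0.10492445]), 'force': array([ 0.39634913,  1.05198437, -0.26394171]), 'ft_torque': array([0.04796659, 0.02710145, 0.00515315]), 'finger_gap': 1.002230705234905}
scene [[544.24918064   0.         317.37813255]
 [  0.         544.24918064 243.38540019]
 [  0.           0.           1.        ]] [ 2.48911957  0.68133653 -0.18466713] [-0.4997796  -0.09325046  1.30179605]
top [[582.88169129   0.         318.0147734 ]
 [  0.         582.88169129 248.18253896]
 [  0.           0.           1.        ]] [ 2.11542307 -2.14210863  0.19855367] [0.08794417 0.52992723 1.22702426]
wrist [[371.64829954   0.         323.36164006]
 [  0.         371.64829954 243.57623367]
 [  0.           0.           1.        ]] [-2.32803797  1.72155449  0.25775471] [-0.62313369 -0.03734385  0.37982994]
```

View pics/scene0.png

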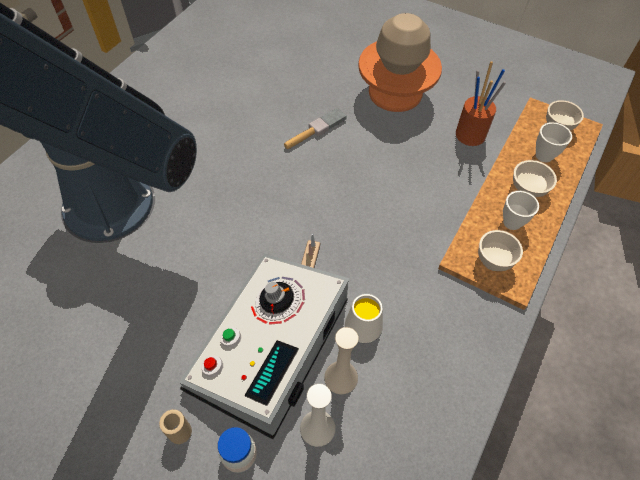

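View pics/top0.png

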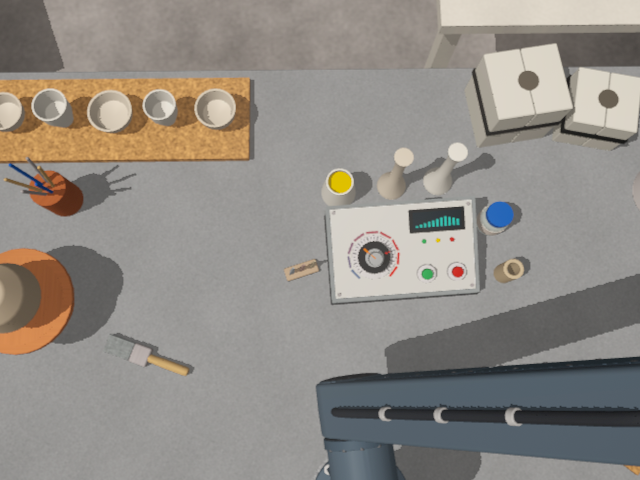

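View pics/wrist0.png

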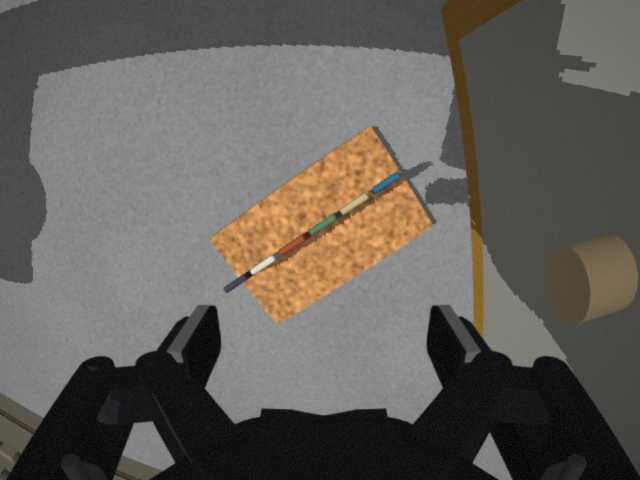

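The top view shows the desk: knob at (375,258), green button at (428,273), red at (457,271). The vases, beaker and jar stand beyond it. I'll zoom in and measure.

```bash
cat > h.py <<'E'
import numpy as np, cv2
from station import manip
from scipy.spatial.transform import Rotation as R
def cam(s): return cv2.Rodrigues(np.array(s["rvec"]))[0], np.array(s["tvec"]).ravel(), s["camera_matrix"]
def ray(s,u,v,fish=False):
    Rm,t,K=cam(s); x=(u-K[0,2])/K[0,0]; y=(v-K[1,2])/K[1,1]
    if fish:
        r=np.hypot(x,y)+1e-12; d=np.array([np.sin(r)*x/r,np.sin(r)*y/r,np.cos(r)])
    else: d=np.array([x,y,1.])
    return -Rm.T@t, Rm.T@d   # origin, dir (pinhole: scale=depth)
def pt(s,u,v,fish=False):
    o,d=ray(s,u,v,fish); z=s["depth"][int(round(v)),int(round(u))]
    return o+d/( (cam(s)[0]@d)[2])*z
def proj(s,P,fish=False):
    Rm,t,K=cam(s); c=Rm@np.asarray(P)+t
    if fish:
        r=np.hypot(c[0],c[1]); th=np.arctan2(r,c[2]); x,y=c[0]/r*th,c[1]/r*th
    else: x,y=c[0]/c[2],c[1]/c[2]
    return np.array([x*K[0,0]+K[0,2],y*K[1,1]+K[1,2]])
def plane_hit(s,u,v,n,d,fish=False):
    o,r=ray(s,u,v,fish); return o+r*(d-n@o)/(n@r)
E
python3 - <<'E'
from h import *
for n,(u0,v0,u1,v1) in {"top":(310,185,530,320),"scene":(170,220,400,450)}.items():
    s=manip.snapshot(n); f=s["frame"][v0:v1,u0:u1,::-1]
    k=min(800/(u1-u0),600/(v1-v0)); cv2.imwrite(f"pics/{n}z.png",cv2.resize(f,None,fx=k,fy=k,interpolation=cv2.INTER_CUBIC)); print(n,k)
    if n=="top":
        P=[]
        for (u,v) in [(345,215),(340,285),(400,290),(395,220),(450,290),(443,250),(390,288),(465,220+70)]:
            p=pt(s,u,v);P.append(p)
        P=np.array(P);c=P.mean(0);nn=np.linalg.svd(P-c)[2][2];nn*=np.sign(nn[2]);print("plane",c,nn,(P-c)@nn,np.degrees(np.arccos(nn[2])))
        for a,(u,v) in dict(knob=(375,258),green=(428,273),red=(457,271),corn1=(331,300),corn2=(476,292),corn3=(470,201),c4=(331,208),beaker=(340,182),va=(403,157),vb=(457,152),jar=(499,214)).items(): print(a,pt(s,u,v).round(4))
E
```

```text
top 3.6363636363636362
plane [ 0.48678651 -0.10224024  0.06290871] [-0.24058512 -0.02317074  0.97035144] [ 5.99483589e-04 -1.62832853e-03 -8.84837823e-04 -6.94028511e-04
 -2.18229293e-03  8.50448303e-05  3.55587324e-03  1.14908614e-03] 13.986798660595401
knob [ 0.4966 -0.0357  0.1152]
green [ 0.469  -0.1508  0.0791]
red [ 0.4729 -0.2131  0.0767]
corn1 [0.4205 0.0538 0.0128]
corn2 [ 0.4322 -0.263   0.0322]
corn3 [ 0.6204 -0.2442  0.0973]
c4 [0.6086 0.0528 0.0972]
beaker [0.6743 0.0312 0.069 ]
va [ 0.6868 -0.0894  0.1938]
vb [ 0.6944 -0.1965  0.1981]
jar [ 0.5948 -0.3092  0.082 ]
scene 2.608695652173913
```

View pics/topz.png

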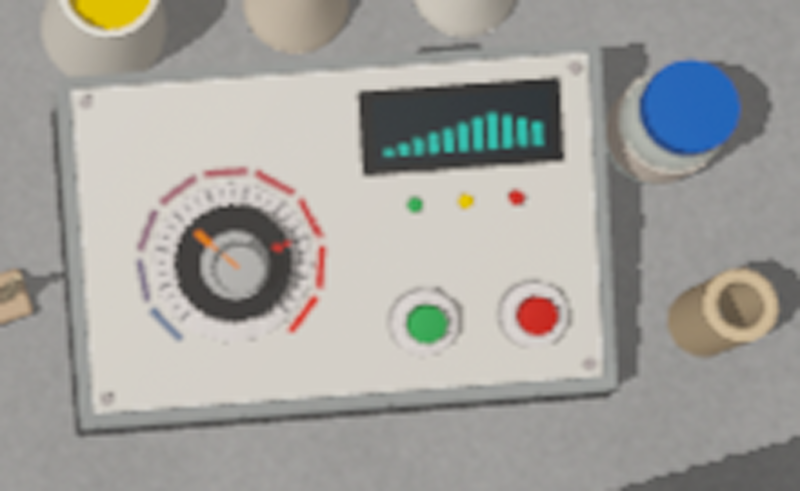

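View pics/scenez.png

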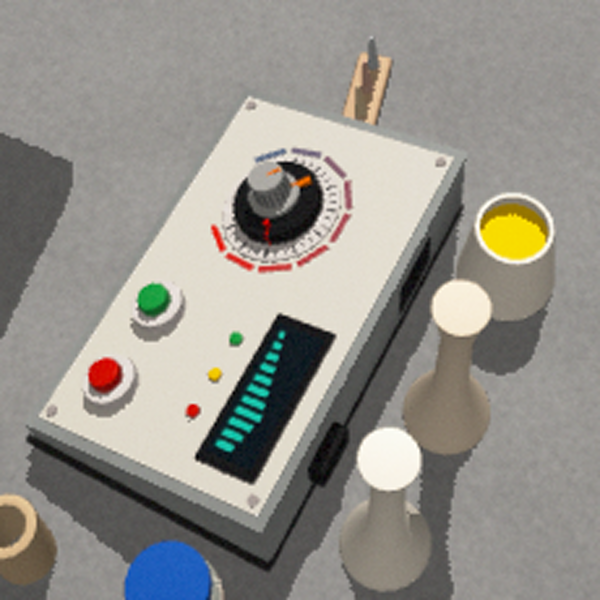

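```bash
python3 - <<'E'
from h import *
for n in ["top","scene"]:
    s=manip.snapshot(n); f=s["frame"].astype(int); Rm,t,K=cam(s); d=s["depth"]
    v,u=np.mgrid[:480,:640]; c=np.stack([(u-K[0,2])/K[0,0]*d,(v-K[1,2])/K[1,1]*d,d],-1); W=(c-t)@Rm
    m=(f.min(-1)>195)&(f.max(-1)-f.min(-1)<30)&(d>0)&(W[...,2]<0.12)&(W[...,0]>.4)&(W[...,0]<.63)&(W[...,1]<.07)&(W[...,1]>-.28)
    P=W[m]
    for _ in range(5):
        c0=P.mean(0);nn=np.linalg.svd(P-c0,full_matrices=False)[2][2];nn*=np.sign(nn[2]);r=(P-c0)@nn;P=P[abs(r)<2.5*r.std()+1e-4]
    print(n,len(P),c0,nn,r.std(),"tilt",np.degrees(np.arccos(nn[2])),"yaw",np.degrees(np.arctan2(nn[1],-nn[0])))
    mm=m.astype(np.uint8); cs=max(cv2.findContours(mm,cv2.RETR_EXTERNAL,cv2.CHAIN_APPROX_NONE)[0],key=cv2.contourArea)
    print(cv2.minAreaRect(cs)); b=cv2.boxPoints(cv2.minAreaRect(cs))
    for q in b: print(q, plane_hit(s,*q,nn,nn@c0).round(4))
s=manip.snapshot("wrist");Rm,t,K=cam(s);q=manip.sense()
T=R.from_quat(q["tool_rot"]).as_matrix();print("tool axes cols\n",T.round(3)); print("cam in tool",T.T@(-Rm.T@t-q["tcp_pos"]),"\n",(T.T@Rm.T).round(3))
E
```

```text
top 8027 [ 0.51976612 -0.09157118  0.07250956] [-0.25810396 -0.01662065  0.96597417] 0.002366417292235438 tilt 14.989294048624778 yaw -3.6844838487025564
((403.0228271484375, 248.81980895996094), (88.5600814819336, 140.57041931152344), 85.91438293457031)
[329.7614  209.65991] [0.6048 0.0556 0.0978]
[469.9746  199.64468] [ 0.6233 -0.2443  0.0976]
[476.28424 287.9797 ] [ 0.4393 -0.2598  0.0481]
[336.07104 297.99493] [0.4214 0.0438 0.0486]
scene 8480 [ 0.52480408 -0.10300069  0.07463786] [-0.25801863 -0.01620289  0.96600406] 0.0015477281239226377 tilt 14.982670590358449 yaw -3.593306255039271
((264.1921691894531, 329.6054382324219), (91.32304382324219, 162.803466796875), 28.757122039794922)
[185.00002 379.     ] [ 0.4409 -0.2559  0.0497]
[263.32443 236.27557] [0.3856 0.0925 0.0407]
[343.38434 280.21088] [0.6052 0.0566 0.0988]
[265.0599 422.9353] [ 0.6247 -0.256   0.0988]
tool axes cols
 [[-0.956 -0.     0.293]
 [-0.293  0.    -0.956]
 [-0.    -1.    -0.   ]]
cam in tool [-0.07374523 -0.12534233 -0.00059735] 
 [[ 0.001  0.957  0.29 ]
 [ 0.001 -0.29   0.957]
 [ 1.    -0.001 -0.001]]
```

```bash
cat >> h.py <<'E'
n=np.array([-0.2581,-0.0164,0.966]); n/=np.linalg.norm(n)
d0=n@((np.array([0.51976612,-0.09157118,0.07250956])+np.array([0.52480408,-0.10300069,0.07463786]))/2)
px=np.array([1,0,0])-n[0]*n; px/=np.linalg.norm(px); py=np.cross(n,px)
def Tool(phi):
    z=np.cos(phi)*px+np.sin(phi)*py; y=-n; return np.column_stack([np.cross(y,z),y,z])
def delta(P,phi,pose=None):
    q=manip.sense(); p0,T0=(q["tcp_pos"],R.from_quat(q["tool_rot"]).as_matrix()) if pose is None else pose
    T=Tool(phi); sh=T0.T@(P-p0)*100; rv=R.from_matrix(T0.T@T).as_rotvec()
    print("shift cm",sh.round(3),"rv",rv.round(4)); return sh,rv
E
python3 - <<'E'
from h import *
s=manip.snapshot("top"); f=s["frame"].astype(int)
m=(f.max(-1)<80); m[:235]=0;m[282:]=0;m[:,:350]=0;m[:,400:]=0
cs=max(cv2.findContours(m.astype(np.uint8),cv2.RETR_EXTERNAL,cv2.CHAIN_APPROX_NONE)[0],key=cv2.contourArea)
hull=cv2.convexHull(cs); e=cv2.fitEllipse(hull); print(e)
C=plane_hit(s,*e[0],n,d0+0.0165-0.004); print("axis at ring ~",C, pt(s,375,258))
A=C+n*(0.034-0.0165+.004); print("grip",A)
def ang(u,v):
    w=plane_hit(s,u,v,n,d0+.0195)-A; a=(w@px,w@py); return np.degrees(np.arctan2(a[1],a[0])),np.hypot(*a)
print(ang(310+200/3.636,185+235/3.636),ang(310+282/3.636,185+246/3.636))
g=pt(s,428,273);print("green",g,n@g-d0)
np.save("grip.npy",A)
delta(A+n*.14,np.radians(60))
E
```

```text
((373.741943359375, 256.9270324707031), (30.569664001464844, 31.104248046875), 85.04615020751953)
axis at ring ~ [ 0.50431841 -0.03647363  0.08274594] [ 0.49695328 -0.03586392  0.11330009]
grip [ 0.49876938 -0.03682622  0.10351452]
(np.float64(49.8358819064229), np.float64(0.025244902169480686)) (np.float64(-71.58413938221256), np.float64(0.029910324657677782))
green [ 0.46885319 -0.15053809  0.08026412] 0.021126623842363676
shift cm [-43.073   0.958 -45.178] rv [ 0.3253 -2.3019  0.0581]
```

```bash
python3 -m handwheel '[-4,-4,-4,0,0,0,8.54, -8,-6,-8,0.03,-0.23,0.01,8.54, -43,-4,-45,0.32,-2.3,0.06,8.54, -43,-4,-45,0.32,-2.3,0.06,8.54, -43,-4,-45,0.32,-2.3,0.06,8.54, -43,-4,-45,0.32,-2.3,0.06,8.54, -43,-4,-45,0.32,-2.3,0.06,8.54, -43,-4,-45,0.32,-2.3,0.06,8.54, -43,-4,-45,0.32,-2.3,0.06,8.54, -43,-4,-45,0.32,-2.3,0.06,8.54]'
python3 - <<'E'
from h import *
delta(np.load("grip.npy")+n*.14,np.radians(60)); print(manip.sense()["q"])
E
```

```text
t: 1.28
tcp_pos: [0.3661, -0.2336, 0.2892]
tool_rot: [0.442, -0.485, 0.585, -0.477]
force: [0.9, -0.3, 0.2]
finger_gap: 0.999
shift cm [-20.949   4.799   5.916] rv [ 0.1658 -1.183   0.0271]
[-0.86018318  0.15197474  1.92503522  0.06322422  0.92332105 -0.74332088]
```

```bash
python3 -m handwheel '[-21,4.8,5.9,0.166,-1.18,0.027,8.54, -21,4.8,5.9,0.166,-1.18,0.027,8.54, -21,4.8,5.9,0.166,-1.18,0.027,8.54, -21,4.8,5.9,0.166,-1.18,0.027,8.54, -21,4.8,5.9,0.166,-1.18,0.027,8.54, -21,4.8,5.9,0.166,-1.18,0.027,8.54, -21,4.8,5.9,0.166,-1.18,0.027,8.54, -21,4.8,5.9,0.166,-1.18,0.027,8.54, -21,4.8,5.9,0.166,-1.18,0.027,8.54, -21,4.8,5.9,0.166,-1.18,0.027,8.54]'
python3 - <<'E'
from h import *
delta(np.load("grip.npy")+n*.14,np.radians(60)); print(manip.sense()["q"])
s=manip.snapshot("wrist"); cv2.imwrite("pics/w1.png",s["frame"][:,:,::-1])
E
```

```text
t: 2.12
tcp_pos: [0.4632, -0.0406, 0.2386]
tool_rot: [-0.647, 0.096, -0.27, 0.707]
force: [-0.5, -0.2, -0.8]
finger_gap: 1.0
shift cm [-0.117 -0.026  0.106] rv [-0.0003 -0.0025 -0.0003]
[-0.4012482   0.24938011  2.00227567  0.18966409  0.66408307 -1.58006571]
```

View pics/w1.png

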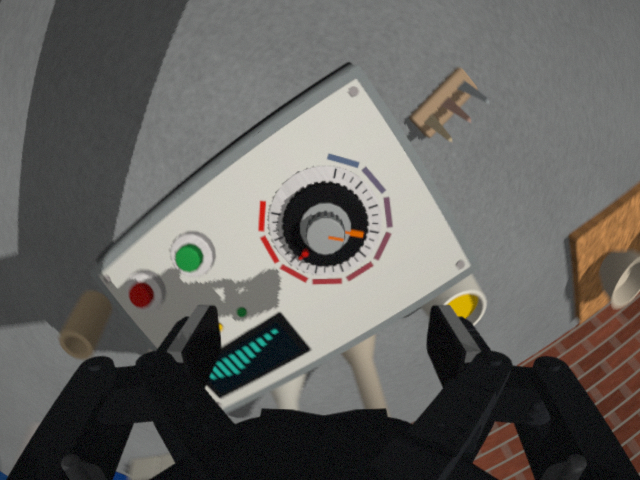

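```bash
cat > look.py <<'E'
import sys
from h import *
def run(tag,half=70):
    s=manip.snapshot("wrist"); f=s["frame"].astype(int); A=np.load("grip.npy")
    c=proj(s,A-.0175*n,True); u0,v0=int(c[0])-half,int(c[1])-half; u0=max(u0,0);v0=max(v0,0)
    cv2.imwrite(f"pics/{tag}.png",cv2.resize(s["frame"][v0:v0+2*half,u0:u0+2*half,::-1],(600,600),interpolation=cv2.INTER_CUBIC)); print("crop",u0,v0,"proj",c)
    hsv=cv2.cvtColor(s["frame"],cv2.COLOR_RGB2HSV).astype(int); V,U=np.mgrid[:480,:640]
    near=np.hypot(U-c[0],V-c[1])<half
    def cloud(m,h):
        return np.array([plane_hit(s,u,v,n,d0+h,True) for v,u in zip(*np.nonzero(m))])
    def pol(P,A):
        w=P-A; return np.degrees(np.arctan2(w@py,w@px)),np.hypot(w@px,w@py)
    m=near&(hsv[...,1]>150)&(hsv[...,2]>110)
    red=m&((hsv[...,0]<5)|(hsv[...,0]>175)); ora=m&(hsv[...,0]>=7)&(hsv[...,0]<=20)
    for nm,mm in(("red",red),("orange",ora)):
        if mm.sum()<3: print(nm,mm.sum()); continue
        P=cloud(mm,.0165+.003); a,r=pol(P,A); k=(r<.033)&(r>.019)
        print(nm,"px",mm.sum(),"sel",k.sum(),"ang",a[k].mean().round(2),"r",r[k].mean().round(4),r[k].min().round(4),r[k].max().round(4), "ang range",a[k].min().round(1),a[k].max().round(1))
    return s,A,c,near
if __name__=="__main__":
    s,A,c,near=run(sys.argv[1],int(sys.argv[2]) if len(sys.argv)>2 else 70)
E
python3 - <<'E'
from look import *
s,A,c,near=run("w1k")
f=s["frame"].astype(int); m=(near&(f.max(-1)<60)).astype(np.uint8)
cs=max(cv2.findContours(m,cv2.RETR_EXTERNAL,cv2.CHAIN_APPROX_NONE)[0],key=cv2.contourArea)
print("ring ell",cv2.fitEllipse(cs))
P=np.array([plane_hit(s,*q,n,d0+.0165,True) for q in cs[:,0].astype(float)])
x,y=P@px,P@py
k=np.ones(len(x),bool)
for _ in range(6):
    M=np.c_[x[k],y[k],np.ones(k.sum())];sol=np.linalg.lstsq(M,x[k]**2+y[k]**2,rcond=None)[0];cx,cy=sol[:2]/2;r=np.sqrt(sol[2]+cx*cx+cy*cy);e=np.hypot(x-cx,y-cy)-r;k=abs(e)<1.5*e[k].std()+2e-4
print("circle r",r,k.sum(),"centre offset from A",cx-A@px,cy-A@py)
# knob top from depth
for u,v in [(325,237),(318,233),(330,240),(188,258),(190,256)]: p=pt(s,u,v,True); print(p.round(4),(n@p-d0).round(4), ((p-A)@px).round(4),((p-A)@py).round(4))
D=s["depth"]
# depth-based centroid of knob top
E
```

```text
crop 254 158 proj [324.8555311 228.4424864]
red px 494 sel 44 ang -70.03 r 0.0268 0.0231 0.0318 ang range -74.6 -64.2
orange px 135 sel 92 ang 52.32 r 0.0248 0.0191 0.0301 ang range 45.8 60.8
ring ell ((324.84698486328125, 223.19825744628906), (81.5228271484375, 84.41415405273438), 105.84551239013672)
circle r 0.033254296514016214 230 centre offset from A -0.0026642742059094227 0.0012958288611973623
[ 0.4954 -0.0366  0.1132] 0.0442 -0.0008 0.0004
[ 0.4906 -0.0394  0.1117] 0.0441 -0.0058 -0.0024
[ 0.4986 -0.0345  0.1149] 0.045 0.0028 0.0025
[ 0.4666 -0.1463  0.0796] 0.021 -0.0367 -0.1099
[ 0.4662 -0.1437  0.0794] 0.0209 -0.0372 -0.1073
```

View pics/w1k.png

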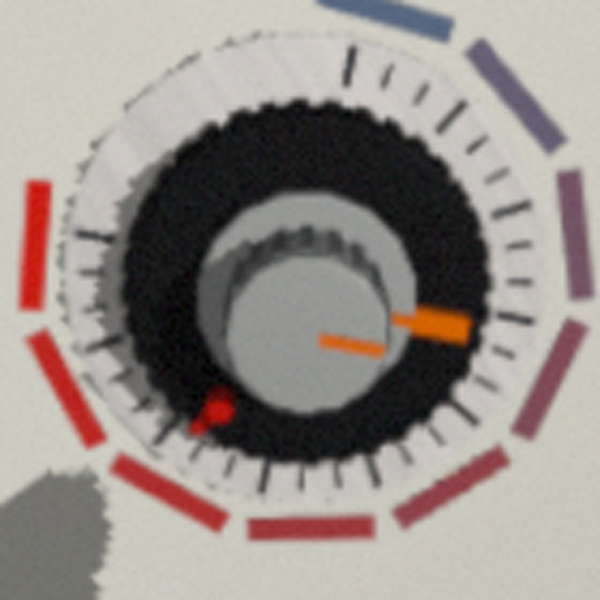

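```bash
python3 - <<'E'
from look import *
s=manip.snapshot("wrist"); A=np.load("grip.npy"); f=s["frame"]
k=600/140
for nm,(u,v),h in [("knobtop",(308,335),.0455),("skirt",(307,300),.0225)]:
    P=plane_hit(s,254+(u+.5)/k-.5,158+(v+.5)/k-.5,n,d0+h,True); w=P-A; print(nm,w@px*1000,w@py*1000)
# ellipse outlines overlay
img=cv2.resize(f[158:298,254:394,::-1],(600,600),interpolation=cv2.INTER_CUBIC)
def over(A,col):
    for h,r in [(.0455,.014),(.0225,.020),(.0165,.034),(0.0,.034)]:
        for a in np.linspace(0,2*np.pi,90):
            p=proj(s,A+n*(h-.034)+r*(np.cos(a)*px+np.sin(a)*py),True); q=((p-[254,158]+.5)*k-.5).astype(int); cv2.circle(img,tuple(q),1,col,-1)
over(A,(255,0,0))
over(A-.0005*px+0*py,(0,255,0))
cv2.imwrite("pics/ov1.png",img)
t=manip.snapshot("top")
for nm,(u,v),h in [("knobtop",(241,265),.0455)]:
    P=plane_hit(t,310+(u+.5)/3.636-.5,185+(v+.5)/3.636-.5,n,d0+h); w=P-A; print("top",nm,w@px*1000,w@py*1000)
E
```

```text
knobtop -1.6472711292385394 1.1145698390997134
skirt -1.7500825065747414 1.097092308820343
top knobtop 1.9010962800683116 -0.5806180426907985
```

View pics/ov1.png

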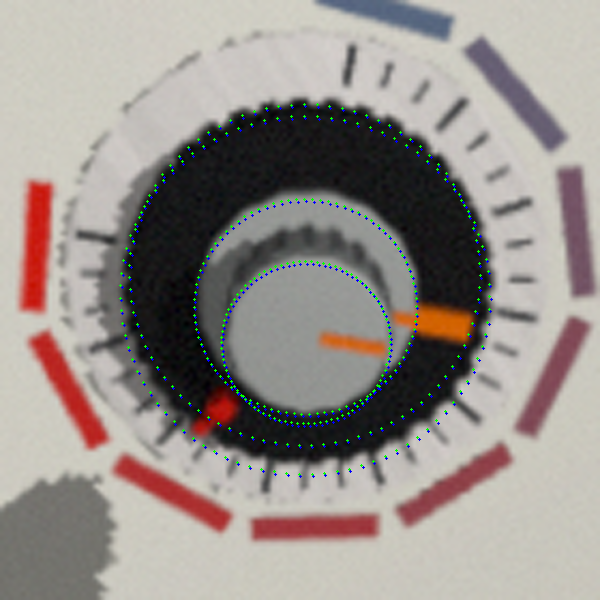

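```bash
python3 - <<'E'
from look import *
A=np.load("grip.npy"); A=A-.0016*px+.0011*py; np.save("grip.npy",A); print(A)
delta(A+n*.04,np.radians(60))
E
```

```text
[ 0.49722359 -0.03571937  0.1031203 ]
shift cm [-0.343  9.979  0.163] rv [ 0.0009 -0.0106  0.0001]
```

```bash
python3 -m handwheel '[-0.34,4,0.16,0,-0.01,0,6, -0.34,7,0.16,0,-0.01,0,5, -0.34,9,0.16,0,-0.01,0,4.6, -0.34,9.98,0.16,0,-0.01,0,4.6, -0.34,9.98,0.16,0,-0.01,0,4.6, -0.34,9.98,0.16,0,-0.01,0,4.6]' 20
python3 - <<'E'
from look import *
s,A,c,near=run("w2k",110)
q=manip.sense();print(q["force"],q["ft_torque"],q["finger_gap"],q["qd"].round(4))
delta(A+n*.04,np.radians(60))
delta(A+n*.008,np.radians(60))
u0,v0=int(c[0])-110,int(c[1])-110;k=600/220
img=cv2.imread("pics/w2k.png")
for h,r in [(.0455,.014),(.0225,.020),(.0165,.034)]:
    for a in np.linspace(0,2*np.pi,90):
        p=proj(s,A+n*(h-.034)+r*(np.cos(a)*px+np.sin(a)*py),True); cv2.circle(img,tuple(((p-[u0,v0]+.5)*k-.5).astype(int)),1,(0,255,0),-1)
cv2.imwrite("pics/w2o.png",img); cv2.imwrite("pics/w2.png",s["frame"][:,:,::-1])
E
```

```text
t: 2.82
tcp_pos: [0.4869, -0.0362, 0.1416]
tool_rot: [-0.648, 0.095, -0.269, 0.707]
force: [-0.1, -0.0, 1.5]
finger_gap: 0.538
crop 212 168 proj [322.89196641 278.47628206]look.py:18: RuntimeWarning: Mean of empty slice.
  print(nm,"px",mm.sum(),"sel",k.sum(),"ang",a[k].mean().round(2),"r",r[k].mean().round(4),r[k].min().round(4),r[k].max().round(4), "ang range",a[k].min().round(1),a[k].max().round(1))
  ret = ret.dtype.type(ret / rcount)
Traceback (most recent call last):
  File "look.py", line 18, in run
    print(nm,"px",mm.sum(),"sel",k.sum(),"ang",a[k].mean().round(2),"r",r[k].mean().round(4),r[k].min().round(4),r[k].max().round(4), "ang range",a[k].min().round(1),a[k].max().round(1))
                                                                                             ~~~~~~~~^^
ValueError: zero-size array to reduction operation minimum which has no identity
```

```bash
sed -i 's/        print(nm,"px"/        if k.sum()<3: print(nm,"none"); continue\n        print(nm,"px"/' look.py
cat > ov.py <<'E'
import sys
from look import *
tag=sys.argv[1];half=int(sys.argv[2])
s,A,c,near=run(tag+"k",half)
q=manip.sense();print("t",q["t"],q["force"].round(2),q["ft_torque"].round(3),q["finger_gap"],q["qd"].round(4))
u0,v0=max(0,int(c[0])-half),max(0,int(c[1])-half);k=600/2/half
img=cv2.imread(f"pics/{tag}k.png")
for h,r in [(.0455,.014),(.0225,.020),(.0165,.034)]:
    for a in np.linspace(0,2*np.pi,90):
        p=proj(s,A+n*(h-.034)+r*(np.cos(a)*px+np.sin(a)*py),True); cv2.circle(img,tuple(((p-[u0,v0]+.5)*k-.5).astype(int)),1,(0,255,0),-1)
cv2.imwrite(f"pics/{tag}o.png",img); cv2.imwrite(f"pics/{tag}.png",s["frame"][:,:,::-1])
E
python3 ov.py w2 110; python3 - <<'E'
from h import *
A=np.load("grip.npy")
delta(A+n*.04,np.radians(60))
delta(A+n*.008,np.radians(60))
E
```

```text
crop 212 167 proj [322.68955187 277.20041934]
red none
orange px 298 sel 217 ang 45.02 r 0.0247 0.0191 0.0307 ang range 5.0 55.6
t 2.9167 [-0.31 -0.37 -0.5 ] [ 0.033  0.138 -0.006] 0.5351494524510774 [-0.0005 -0.0122  0.0026  0.0027 -0.0051 -0.0017]
shift cm [-0.05   0.075 -0.027] rv [0.0003 0.0015 0.0015]
shift cm [-0.055  3.275 -0.027] rv [0.0003 0.0015 0.0015]
```

View pics/w2o.png

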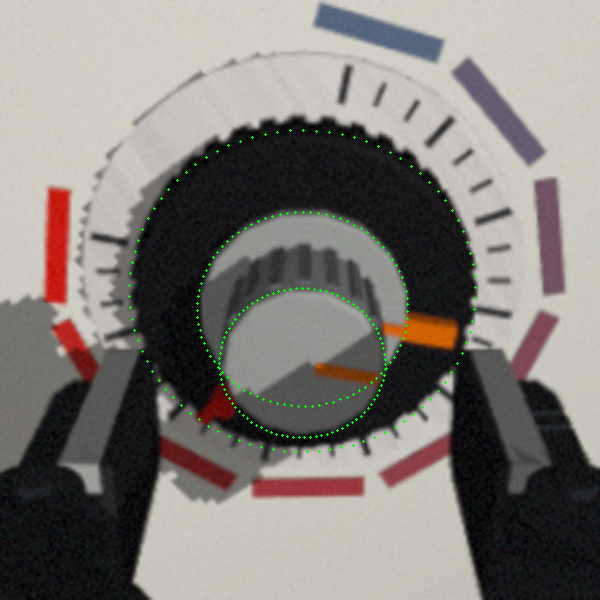

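View pics/w2.png

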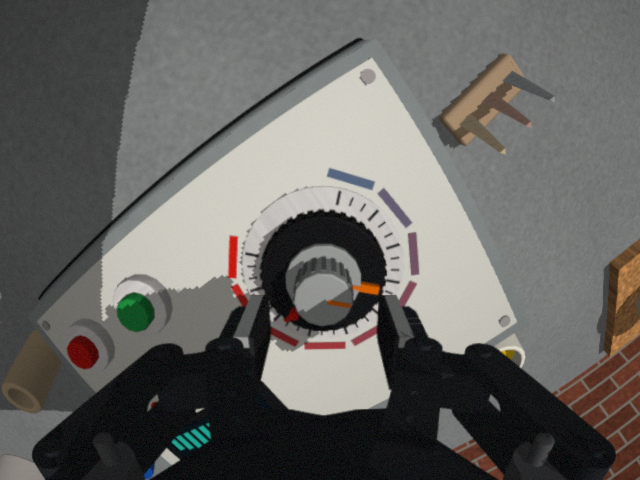

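```bash
python3 -m handwheel '[-0.05,1,-0.03,0,0,0,4.6, -0.05,2,-0.03,0,0,0,4.6, -0.05,2.6,-0.03,0,0,0,4.6, -0.05,2.9,-0.03,0,0,0,4.6, -0.05,3.1,-0.03,0,0,0,4.6, -0.05,3.2,-0.03,0,0,0,4.6, -0.05,3.2,-0.03,0,0,0,4.6]' 20
python3 ov.py w3 110; python3 - <<'E'
from h import *
A=np.load("grip.npy")
delta(A+n*.008,np.radians(60))
E
```

```text
t: 3.5
tcp_pos: [0.4945, -0.0357, 0.1104]
tool_rot: [-0.648, 0.095, -0.269, 0.706]
force: [0.2, -0.2, -0.8]
finger_gap: 0.54
crop 213 196 proj [323.62796043 306.31370223]
red none
orange px 178 sel 127 ang 26.66 r 0.0217 0.019 0.0245 ang range -8.1 51.9
t 3.55 [ 0.47  0.03 -0.05] [-0.017  0.106  0.004] 0.539862271571133 [ 0.0017 -0.0057  0.0009  0.0005  0.0007 -0.0006]
shift cm [ 0.073 -0.012  0.023] rv [ 0.0006  0.0015 -0.0004]
```

View pics/w3o.png

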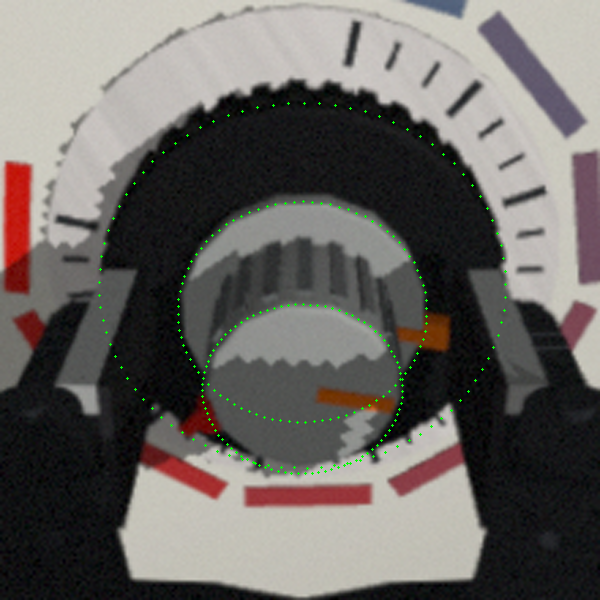

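```bash
python3 -m handwheel '[0.07,0,0.02,0,0,0,3.6, 0.07,0,0.02,0,0,0,3.1, 0.07,0,0.02,0,0,0,2.0, 0.07,0,0.02,0,0,0,2.0, 0.07,0,0.02,0,0,0,2.0, 0.07,0,0.02,0,0,0,2.0]' 20
python3 ov.py w4 110; python3 - <<'E'
from h import *
A=np.load("grip.npy"); q=manip.sense()
T=R.from_quat(q["tool_rot"]).as_matrix(); print("F tool",T.T@q["force"],"M tool",T.T@q["ft_torque"])
delta(A+n*.008,np.radians(60))
E
```

```text
t: 4.05
tcp_pos: [0.4953, -0.036, 0.111]
tool_rot: [-0.648, 0.094, -0.269, 0.706]
force: [-1.2, 0.4, 3.6]
finger_gap: 0.318
crop 213 193 proj [323.14531078 303.99302765]
red none
orange px 85 sel 50 ang 2.0 r 0.0213 0.019 0.0242 ang range -7.6 9.5
t 4.1 [-1.59 -0.63  3.87] [-0.026  0.175  0.054] 0.31615532939261926 [ 0.0018 -0.0012  0.0013 -0.0003 -0.0009  0.0014]
F tool [-0.17940627 -4.15923773 -0.75996225] M tool [-0.09775983 -0.05644286  0.14671511]
shift cm [-0.026  0.009  0.003] rv [0.0005 0.0016 0.0004]
```

View pics/w4o.png

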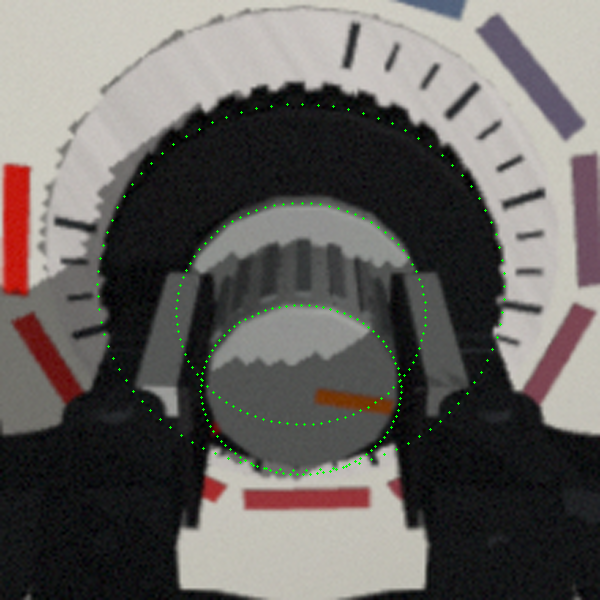

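```bash
cat > ft.py <<'E'
from h import *
F=[];M=[]
for i in range(4):
    q=manip.sense();T=R.from_quat(q["tool_rot"]).as_matrix();F.append(T.T@q["force"]);M.append(T.T@q["ft_torque"]);
    if i<3: manip.snapshot("wrist")
A=np.load("grip.npy"); w=q["tcp_pos"]-A; z=T[:,2]; phi=np.arctan2(z@py,z@px)
print("t",round(q["t"],2),"F",np.mean(F,0).round(2),"M",np.mean(M,0).round(3),"My",np.array(M)[:,1].round(3),"tau6",q["tau"][5].round(4),"gap",round(q["finger_gap"],4))
print("off mm",(w@px*1000).round(2),(w@py*1000).round(2),(w@n*1000).round(2),"phi deg",np.degrees(phi).round(3),"rad",phi.round(4),"q6",q["q"][5].round(4))
E
python3 -m handwheel '[0,-0.1,0,0,0,0,2.0, 0,-0.1,0,0,0,0,2.0, 0,-0.1,0,0,0,0,2.0]' 20; python3 ft.py
```

```text
t: 4.35
tcp_pos: [0.4952, -0.036, 0.1112]
tool_rot: [-0.648, 0.095, -0.269, 0.706]
force: [3.8, -0.4, -7.3]
finger_gap: 0.32
t 4.5 F [1.81 9.3  0.41] M [ 0.027  0.01  -0.134] My [ 0.029  0.011 -0.016  0.015] tau6 0.0003 gap 0.3151
off mm 0.16 -0.2 8.36 phi deg 60.075 rad 1.0485 q6 -1.7196
```

```bash
python3 -m handwheel '[0,0.07,0,0,0,0,2.0, 0,0.07,0,0,0,0,2.0, 0,0.07,0,0,0.05,0,2.0, 0,0.07,0,0,0.1,0,2.0, 0,0.07,0,0,0.15,0,2.0, 0,0.07,0,0,0.2,0,2.0, 0,0.07,0,0,0.2,0,2.0]' 20; python3 ft.py
```

```text
t: 5.08
tcp_pos: [0.4953, -0.0359, 0.1112]
tool_rot: [-0.618, 0.165, -0.333, 0.693]
force: [2.7, 0.8, -4.9]
finger_gap: 0.316
t 5.23 F [1.34 4.97 1.47] M [ 0.188  0.055 -0.125] My [0.004 0.09  0.09  0.035] tau6 -0.0453 gap 0.3189
off mm 0.2 -0.05 8.25 phi deg 48.667 rad 0.8494 q6 -1.522
```

```bash
python3 -m handwheel '[0,0.03,0,0,0.1,0,2.0, 0,0.03,0,0,0.2,0,2.0, 0,0.03,0,0,0.3,0,2.0, 0,0.03,0,0,0.4,0,2.0, 0,0.03,0,0,0.5,0,2.0, 0,0.03,0,0,0.6,0,2.0, 0,0.03,0,0,0.7,0,2.0, 0,0.03,0,0,0.8,0,2.0, 0,0.03,0,0,0.8,0,2.0]' 20; python3 ft.py;  python3 ov.py w5 110
```

```text
t: 5.98
tcp_pos: [0.4958, -0.0358, 0.1112]
tool_rot: [-0.439, 0.421, -0.547, 0.575]
force: [4.1, 2.8, -0.2]
finger_gap: 0.318
t 6.13 F [-2.89  1.43  4.28] M [0.637 0.07  0.475] My [0.105 0.106 0.033 0.038] tau6 -0.0508 gap 0.3115
off mm 0.74 0.06 8.2 phi deg 2.963 rad 0.0517 q6 -0.725
crop 212 194 proj [322.6911516  304.28410953]
red none
orange px 126 sel 66 ang -53.33 r 0.0212 0.0191 0.0239 ang range -65.3 -46.1
t 6.1833 [4.88 3.33 0.34] [ 0.546 -0.607  0.063] 0.3198423563542447 [-0.0027  0.0003 -0.0005  0.0016  0.0003  0.001 ]
```

View pics/w5o.png

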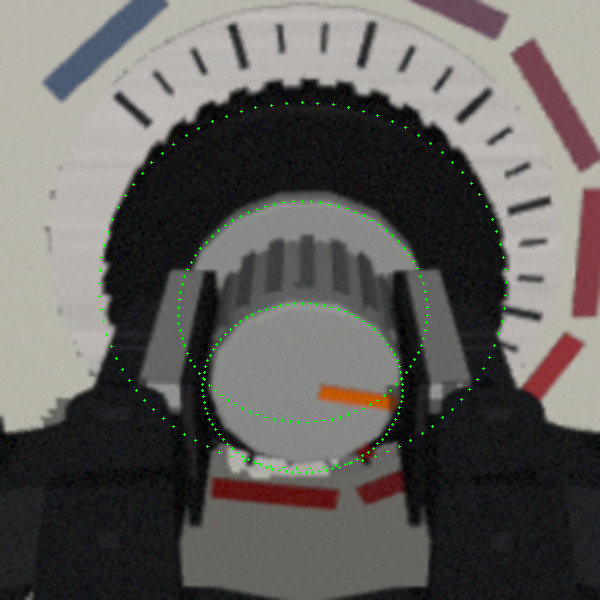

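```bash
python3 -m handwheel '[-0.02,0,0.03,0,0.08,0,2.0, -0.02,0,0.03,0,0.16,0,2.0, -0.02,0,0.03,0,0.24,0,2.0, -0.02,0,0.03,0,0.32,0,2.0, -0.02,0,0.03,0,0.4,0,2.0, -0.02,0,0.03,0,0.48,0,2.0, -0.02,0,0.03,0,0.55,0,2.0, -0.02,0,0.03,0,0.6,0,2.0, -0.02,0,0.03,0,0.6,0,2.0]' 20; python3 ft.py;  python3 ov.py w6 110
python3 - <<'E'
from h import *
t=manip.snapshot("scene"); A=np.load("grip.npy"); c=proj(t,A-.0175*n).astype(int); print(c)
cv2.imwrite("pics/s6.png",cv2.resize(t["frame"][c[1]-40:c[1]+40,c[0]-40:c[0]+40,::-1],(600,600),interpolation=cv2.INTER_CUBIC))
E
```

```text
t: 6.93
tcp_pos: [0.4962, -0.0359, 0.1113]
tool_rot: [0.259, -0.572, 0.652, -0.425]
force: [3.8, 2.0, 0.8]
finger_gap: 0.315
t 7.08 F [-4.57 -0.07  2.67] M [0.333 0.075 0.695] My [0.07  0.107 0.052 0.071] tau6 -0.0277 gap 0.317
off mm 1.16 -0.04 8.17 phi deg -31.435 rad -0.5486 q6 -0.1227
crop 212 194 proj [322.57202723 304.78835143]
red none
orange px 137 sel 71 ang -86.0 r 0.0215 0.0191 0.0248 ang range -98.0 -78.3
t 7.1333 [4.08 2.59 2.13] [ 0.388 -0.674  0.09 ] 0.31366987504006155 [-0.0004  0.0016  0.0008 -0.0008  0.0003 -0.001 ]
[274 294]
```

View pics/w6o.png

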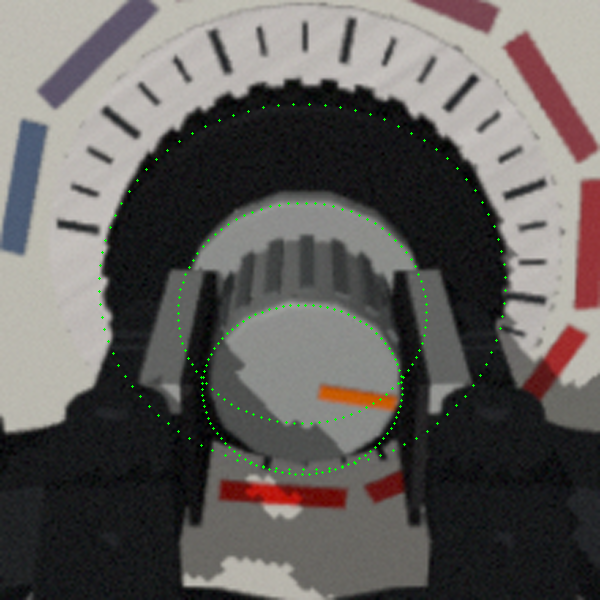

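View pics/s6.png

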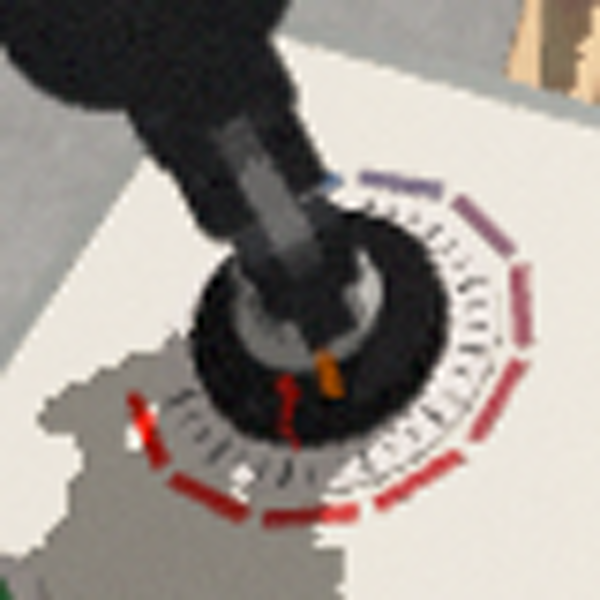

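```bash
sed -i 's/range(4)/range(8)/; s/i<3/i<7/; s/"tau6",q\["tau"\]\[5\].round(4)/"MyMean",np.mean(M,0)[1].round(4)/' ft.py
python3 -m handwheel '[-0.03,0,0.02,0,0.04,0,2.0, -0.03,0,0.02,0,0.08,0,2.0, -0.03,0,0.02,0,0.12,0,2.0, -0.03,0,0.02,0,0.16,0,2.0, -0.03,0,0.02,0,0.19,0,2.0, -0.03,0,0.02,0,0.2,0,2.0, -0.03,0,0.02,0,0.2,0,2.0]' 20; python3 ft.py
cat > sc.py <<'E'
import sys
from h import *
t=manip.snapshot("scene"); A=np.load("grip.npy"); c=proj(t,A-.0175*n).astype(int)
cv2.imwrite(f"pics/{sys.argv[1]}.png",cv2.resize(t["frame"][c[1]-25:c[1]+25,c[0]-25:c[0]+25,::-1],(600,600),interpolation=cv2.INTER_CUBIC))
hsv=cv2.cvtColor(t["frame"],cv2.COLOR_RGB2HSV).astype(int); V,U=np.mgrid[:480,:640]; near=np.hypot(U-c[0],V-c[1])<22
for nm,mm in (("red",((hsv[...,0]<4)|(hsv[...,0]>174))&(hsv[...,1]>140)&(hsv[...,2]>70)),("ora",(hsv[...,0]>=8)&(hsv[...,0]<=20)&(hsv[...,1]>140)&(hsv[...,2]>90))):
    P=[plane_hit(t,u,v,n,d0+.0195)-A for v,u in zip(*np.nonzero(mm&near))]
    P=np.array([(p@px,p@py) for p in P]).reshape(-1,2);r=np.hypot(*P.T);k=(r>.019)&(r<.033);m=P[k].mean(0); print(nm,k.sum(),np.degrees(np.arctan2(m[1],m[0])).round(2),r[k].mean().round(4))
E
python3 sc.py s7
```

```text
t: 7.77
tcp_pos: [0.4964, -0.0359, 0.1113]
tool_rot: [0.192, -0.611, 0.675, -0.366]
force: [3.3, 1.8, 3.1]
finger_gap: 0.319
t 8.12 F [-4.07 -3.45  2.77] M [ 0.411 -0.062  0.559] My [-0.025 -0.049 -0.027 -0.07  -0.092 -0.086 -0.082 -0.067] MyMean -0.0622 gap 0.3152
off mm 1.3 -0.05 8.09 phi deg -43.007 rad -0.7506 q6 0.0813
red 7 -67.76 0.0276
ora 15 -53.4 0.0256
```

View pics/s7.png

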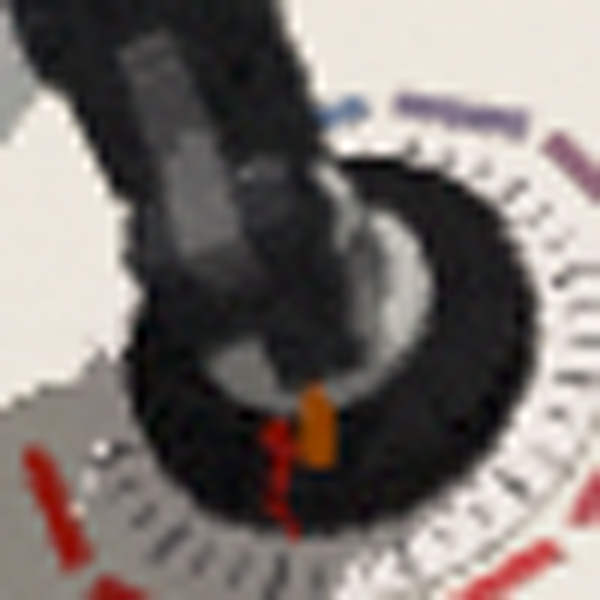

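```bash
sed -i 's/range(8)/range(6)/; s/i<7/i<5/' ft.py
python3 -m handwheel '[-0.03,-0.02,0.02,0,0.01,0,2.0, -0.03,-0.02,0.02,0,0.02,0,2.0, -0.03,-0.02,0.02,0,0.03,0,2.0, -0.03,-0.02,0.02,0,0.03,0,2.0]' 20; python3 ft.py
```

```text
t: 8.5
tcp_pos: [0.4964, -0.0358, 0.1113]
tool_rot: [0.181, -0.617, 0.678, -0.356]
force: [2.9, -1.8, 4.6]
finger_gap: 0.317
t 8.75 F [-1.9  -3.84  4.33] M [ 0.681 -0.012  0.272] My [-0.08  -0.022  0.004  0.022 -0.012  0.015] MyMean -0.0123 gap 0.3203
off mm 1.33 0.05 8.1 phi deg -44.77 rad -0.7814 q6 0.114
```

```bash
sed -i 's/F=\[\];M=\[\]/F=[];M=[];U=[]/; s/M.append(T.T@q\["ft_torque"\]);/M.append(T.T@q["ft_torque"]);U.append(q["tau"][5]);/; s/^A=np.load.*/&\nprint("tau6",np.array(U).round(3))/' ft.py
python3 -m handwheel '[0,0,0.02,0,0.005,0,2.0, 0,0,0.02,0,0.01,0,2.0]' 20; python3 ft.py
```

```text
t: 8.92
tcp_pos: [0.4964, -0.0358, 0.1113]
tool_rot: [0.178, -0.619, 0.679, -0.353]
force: [3.7, -1.1, 5.8]
finger_gap: 0.314
tau6 [0.021 0.053 0.038 0.026 0.024 0.024]
t 9.17 F [-2.21 -3.86  4.34] M [ 0.758 -0.034  0.267] My [-0.076 -0.014 -0.03  -0.014 -0.043 -0.025] MyMean -0.0336 gap 0.315
off mm 1.36 0.04 8.09 phi deg -45.352 rad -0.7915 q6 0.1243
```

```bash
sed -i 's/range(6)/range(4)/; s/i<5/i<3/' ft.py
python3 -m handwheel '[0,0,0,0,0.007,0,2.0, 0,0,0,0,0.014,0,2.0, 0,0,0,0,0.02,0,2.0]' 20; python3 ft.py
```

```text
t: 9.42
tcp_pos: [0.4964, -0.0358, 0.1113]
tool_rot: [0.171, -0.623, 0.68, -0.347]
force: [3.8, -1.7, 4.9]
finger_gap: 0.312
tau6 [0.022 0.053 0.036 0.021]
t 9.57 F [-2.17 -4.22  4.38] M [ 0.737 -0.021  0.283] My [-0.016 -0.087  0.014  0.003] MyMean -0.0213 gap 0.3167
off mm 1.35 0.05 8.1 phi deg -46.492 rad -0.8114 q6 0.1442
```

```bash
python3 -m handwheel '[0,0,0,0,0.005,0,2.0, 0,0,0,0,0.01,0,2.0, 0,0,0,0,0.015,0,2.0]' 20; python3 ft.py; python3 sc.py s8
```

```text
t: 9.82
tcp_pos: [0.4965, -0.0358, 0.1113]
tool_rot: [0.166, -0.625, 0.682, -0.342]
force: [3.3, -2.0, 5.5]
finger_gap: 0.315
tau6 [0.059 0.087 0.069 0.057]
t 9.97 F [-1.87 -3.93  4.33] M [ 0.737 -0.079  0.288] My [-0.108 -0.058 -0.066 -0.085] MyMean -0.0791 gap 0.3142
off mm 1.39 0.02 8.1 phi deg -47.343 rad -0.8263 q6 0.1592
red 6 -67.99 0.0275
ora 16 -57.97 0.0255
```

View pics/s8.png

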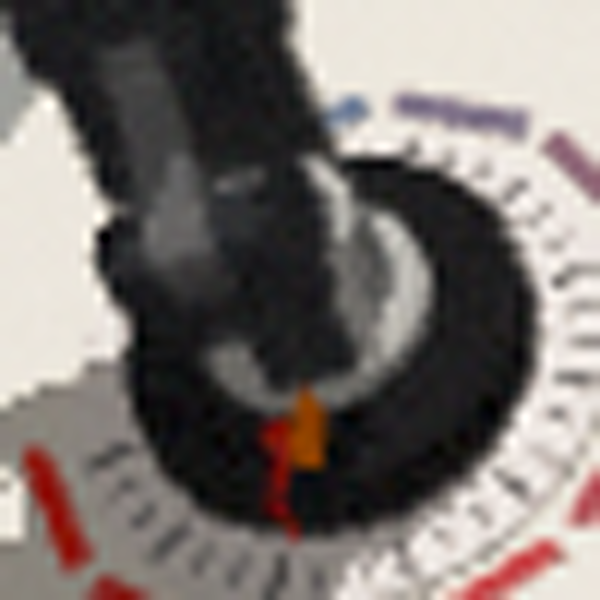

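Torque is just beginning to rise and the measured angular separation is about 10°, which is where contact should occur. From here I'll use very small steps.

```bash
python3 -m handwheel '[0,0,0,0,0.003,0,2.0, 0,0,0,0,0.006,0,2.0, 0,0,0,0,0.006,0,2.0]' 20; python3 ft.py
```

```text
t: 10.27
tcp_pos: [0.4965, -0.0358, 0.1113]
tool_rot: [0.164, -0.626, 0.682, -0.34]
force: [3.0, -2.4, 6.3]
finger_gap: 0.317
tau6 [0.108 0.098 0.097 0.097]
t 10.42 F [-2.01 -4.34  4.6 ] M [ 0.707 -0.102  0.277] My [-0.094 -0.125 -0.108 -0.081] MyMean -0.1017 gap 0.3159
off mm 1.38 0.03 8.1 phi deg -47.668 rad -0.832 q6 0.165
```

```bash
python3 -m handwheel '[0,0,0,0,0.003,0,2.0, 0,0,0,0,0.007,0,2.0, 0,0,0,0,0.007,0,2.0]' 20; python3 ft.py; python3 sc.py s9
```

```text
t: 10.67
tcp_pos: [0.4965, -0.0358, 0.1113]
tool_rot: [0.162, -0.627, 0.683, -0.338]
force: [3.4, -1.6, 5.0]
finger_gap: 0.314
tau6 [0.16  0.146 0.144 0.144]
t 10.82 F [-2.58 -4.07  4.48] M [ 0.719 -0.179  0.329] My [-0.137 -0.211 -0.184 -0.184] MyMean -0.1791 gap 0.3153
off mm 1.42 0.03 8.1 phi deg -48.051 rad -0.8386 q6 0.1719
red 5 -68.76 0.0266
ora 15 -58.21 0.0259
```

Torque has reached 0.144 by joint 6 and about 0.18 by the wrist. That is a rise of about 0.1 N·m over the running friction, so I'll open the jaws here.

```bash
python3 -m handwheel '[0,0,0,0,0,0,3.0, 0,0,0,0,0,0,3.4, 0,0,0,0,0,0,4.0, 0,0,0,0,0,0,4.6, 0,0,0,0,0,0,4.6, 0,0,0,0,0,0,4.6]' 20; python3 ft.py; python3 sc.py s10;python3 ov.py w10 110
```

```text
t: 11.37
tcp_pos: [0.4951, -0.0351, 0.1106]
tool_rot: [0.163, -0.628, 0.682, -0.337]
force: [-1.2, -0.7, -0.2]
finger_gap: 0.536
tau6 [0. 0. 0. 0.]
t 11.52 F [ 0.76 -0.08 -0.01] M [-0.07   0.022 -0.094] My [0.02  0.042 0.015 0.009] MyMean 0.0217 gap 0.5403
off mm 0.68 0.43 7.95 phi deg -48.093 rad -0.8394 q6 0.1721
red 4 -68.01 0.0291
ora 11 -57.69 0.0274
crop 214 195 proj [324.351207   305.11805591]
red px 159 sel 6 ang -70.08 r 0.0251 0.0246 0.0255 ang range -71.4 -68.9
orange px 228 sel 152 ang -78.32 r 0.022 0.0191 0.0247 ang range -112.8 -51.0
t 11.6167 [ 0.28  0.07 -0.22] [-0.01   0.099  0.053] 0.5403718970532384 [ 0.0006 -0.0002 -0.0028 -0.0004 -0.0006 -0.0008]
```

View pics/w10o.png

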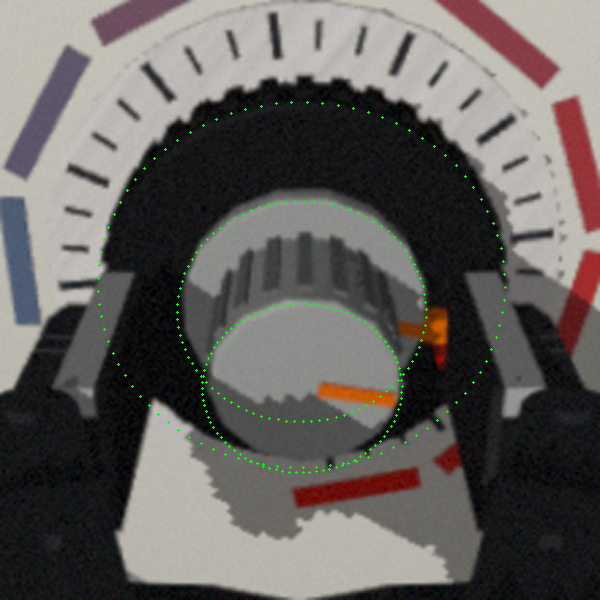

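```bash
python3 -m handwheel '[0,-1,0,0,0,0,4.6, 0,-3,0,0,0,0,4.6, 0,-6,0,0,0,0,4.6, 0,-9,0,0,0,0,4, 0,-10,0,0,0,0,2, 0,-10,0,0,0,0,0, 0,-10,0,0,0,0,0, 0,-10,0,0,0,0,0]' 20; python3 ov.py w11 70; python3 sc.py s11
```

```text
t: 12.28
tcp_pos: [0.47, -0.0371, 0.2074]
tool_rot: [0.162, -0.628, 0.682, -0.338]
force: [-0.4, 0.6, 0.8]
finger_gap: 0.003
crop 254 171 proj [324.38421564 241.55524268]
red px 378 sel 50 ang -67.66 r 0.0279 0.024 0.0328 ang range -73.4 -63.5
orange px 166 sel 113 ang -57.86 r 0.0253 0.019 0.0306 ang range -64.6 -51.6
t 12.3333 [-0.02  0.15 -0.83] [-0.013  0.121  0.011] 0.004544483050814453 [ 0.0011  0.0152 -0.0001  0.0007  0.001   0.0009]
red 6 -70.14 0.0276
ora 16 -57.97 0.0255
```

View pics/w11o.png

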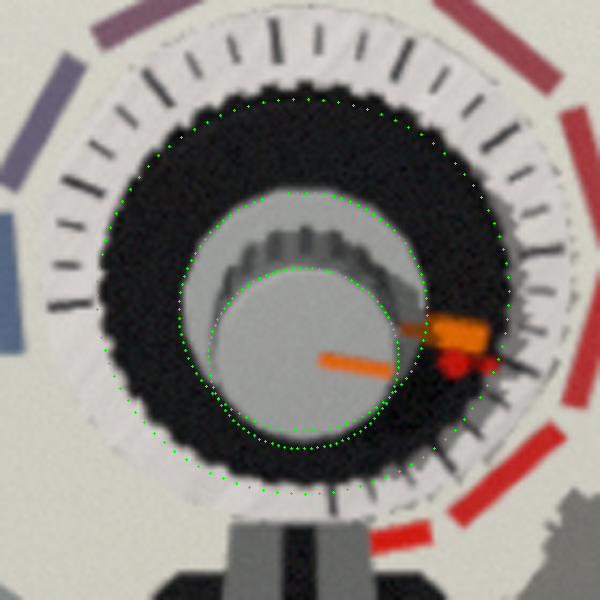

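View pics/w11.png

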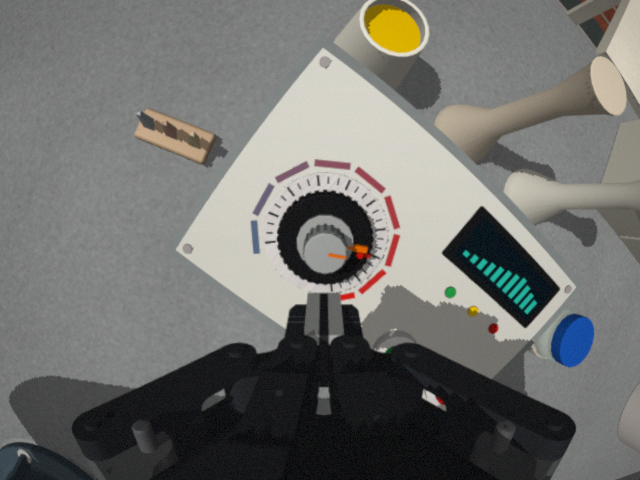

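The nose sits against the pin at 9.8° measured separation (contact is 10.4°). The pin's angle is unchanged at −67.7°. Next I'll locate the green button.

```bash
cat > gr.py <<'E'
from h import *
A=np.load("grip.npy")
def g(nm,lo=50,hi=85,near=None):
    s=manip.snapshot(nm); fish=nm=="wrist"
    hsv=cv2.cvtColor(s["frame"],cv2.COLOR_RGB2HSV).astype(int)
    m=(hsv[...,0]>lo)&(hsv[...,0]<hi)&(hsv[...,1]>110)&(hsv[...,2]>50)
    P=np.array([plane_hit(s,u,v,n,d0+.022,fish) for v,u in zip(*np.nonzero(m))])
    G0=np.array([.467,-.147,.08]); k=np.linalg.norm(P-G0,axis=1)<.022
    x,y=P[k]@px-A@px,P[k]@py-A@py
    print(nm,k.sum(),"mean off A",x.mean().round(4),y.mean().round(4),"mid",((x.min()+x.max())/2).round(4),((y.min()+y.max())/2).round(4),"ext",np.ptp(x).round(4),np.ptp(y).round(4))
    return s
if __name__=="__main__":
    for nm in("top","scene","wrist"):
        try: s=g(nm)
        except Exception as e: print(nm,e)
    # known knob bias per camera: knob top disc offset is (0,0) in wrist
    cv2.imwrite("pics/g_w.png",s["frame"][:,:,::-1])
    G=A+n*(-.034+.022)-.038*px-.108*py
    print("G",G); delta(G+n*.09,np.radians(-48.1))
E
python3 gr.py
```

```text
top zero-size array to reduction operation minimum which has no identity
scene 113 mean off A -0.0318 -0.1146 mid -0.032 -0.1146 ext 0.0261 0.0235
wrist 13 mean off A -0.0315 -0.0963 mid -0.0312 -0.0965 ext 0.0047 0.0027
G [ 0.46360818 -0.14334053  0.07988907]
shift cm [10.106  2.924  5.499] rv [ 0.0021 -0.0001  0.0017]gr.py:10: RuntimeWarning: Mean of empty slice.
  print(nm,k.sum(),"mean off A",x.mean().round(4),y.mean().round(4),"mid",((x.min()+x.max())/2).round(4),((y.min()+y.max())/2).round(4),"ext",np.ptp(x).round(4),np.ptp(y).round(4))
  ret = ret.dtype.type(ret / rcount)
```

```bash
sed -i 's/-.038\*px-.108\*py/-.0325*px-.1135*py/' gr.py; python3 gr.py 2>/dev/null | tail -1
```

```text
shift cm [10.083  2.959  6.248] rv [0.0012 0.     0.0013]
```

```bash
python3 -m handwheel '[4,0,2.5,0,0,0,0, 7,0,4.4,0,0,0,0, 10.08,1,6.25,0,0,0,0, 10.08,2.5,6.25,0,0,0,0, 10.08,2.95,6.25,0,0,0,0, 10.08,2.95,6.25,0,0,0,0, 10.08,2.95,6.25,0,0,0,0]' 20; python3 gr.py 2>/dev/null
```

```text
t: 13.27
tcp_pos: [0.4455, -0.1493, 0.1685]
tool_rot: [0.163, -0.628, 0.682, -0.338]
force: [-0.4, -0.8, 0.2]
finger_gap: 0.003
top 79 mean off A -0.0335 -0.1121 mid -0.0338 -0.1129 ext 0.0193 0.0213
scene 112 mean off A -0.0319 -0.1146 mid -0.0323 -0.1146 ext 0.0256 0.0235
wrist 1056 mean off A -0.0337 -0.1112 mid -0.0338 -0.1115 ext 0.0235 0.0233
G [ 0.46892184 -0.14886383  0.08121503]
shift cm [0.123 0.105 0.032] rv [-0.      0.0024  0.0002]
```

View pics/g_w.png

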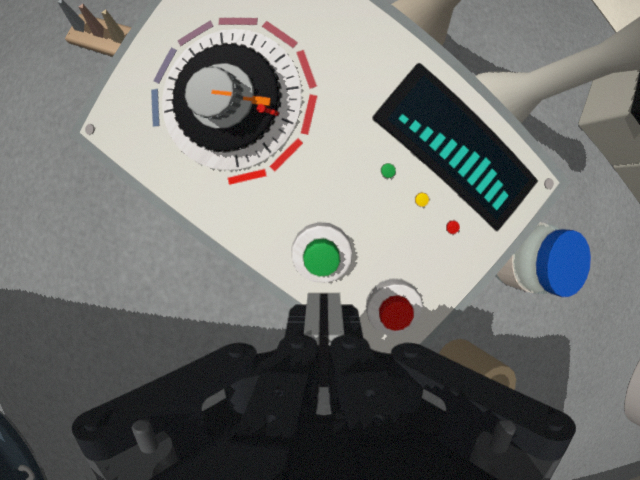

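```bash
sed -i 's/-.0325\*px-.1135\*py/-.0338*px-.1115*py/' gr.py; cat > gd.py <<'E'
from h import *
A=np.load("grip.npy"); G=A+n*(-.034+.022)-.0338*px-.1115*py
q=manip.sense(); w=q["tcp_pos"]-G; T=R.from_quat(q["tool_rot"]).as_matrix()
print("t",q["t"],"off mm",(w@px*1e3).round(2),(w@py*1e3).round(2),(w@n*1e3).round(2),"F tool",(T.T@q["force"]).round(2)); delta(G+n*.023,np.radians(-48.1))
E
python3 gd.py
```

```text
t 13.4167 off mm 2.0 -0.94 91.05 F tool [ 0.67 -1.26 -0.96]
shift cm [ 0.084  6.805 -0.204] rv [-0.      0.0024  0.0002]
```

```bash
python3 -m handwheel '[0.08,2,-0.2,0,0,0,0, 0.08,4,-0.2,0,0,0,0, 0.08,5.5,-0.2,0,0,0,0, 0.08,6.3,-0.2,0,0,0,0, 0.08,6.7,-0.2,0,0,0,0, 0.08,6.8,-0.2,0,0,0,0, 0.08,6.8,-0.2,0,0,0,0]' 20; python3 gd.py; python3 ov.py w12 60
python3 - <<'E'
from h import *
A=np.load("grip.npy"); G=A+n*(-.034+.022)-.0338*px-.1115*py
s=manip.snapshot("scene"); c=proj(s,G).astype(int); cv2.imwrite("pics/s12.png",cv2.resize(s["frame"][c[1]-40:c[1]+40,c[0]-40:c[0]+40,::-1],(600,600),interpolation=cv2.INTER_CUBIC))
E
```

```text
t: 14.0
tcp_pos: [0.4617, -0.1481, 0.103]
tool_rot: [0.162, -0.627, 0.682, -0.338]
force: [-0.8, -0.1, -0.5]
finger_gap: 0.005
t 14.0 off mm -0.03 -0.9 22.87 F tool [ 0.73  0.32 -0.49]
shift cm [-0.063 -0.013 -0.065] rv [-0.0002  0.0009  0.0004]
crop 121 19 proj [181.39192859  79.39582486]
red px 102 sel 102 ang -67.2 r 0.026 0.0237 0.028 ang range -72.6 -62.2
orange px 415 sel 207 ang -57.07 r 0.0236 0.0191 0.0277 ang range -63.1 -51.7
t 14.05 [-0.09 -0.28 -0.44] [-0.054  0.148  0.022] 0.00039961076739072877 [-0.0029 -0.0077  0.0022 -0.0033 -0.0007 -0.0014]
```

View pics/w12.png

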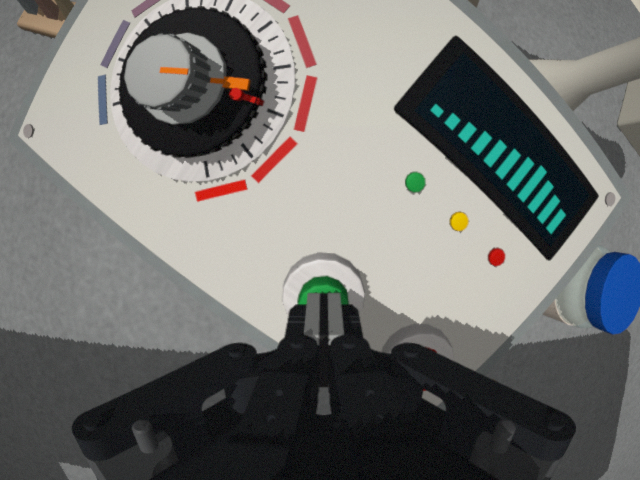

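View pics/s12.png

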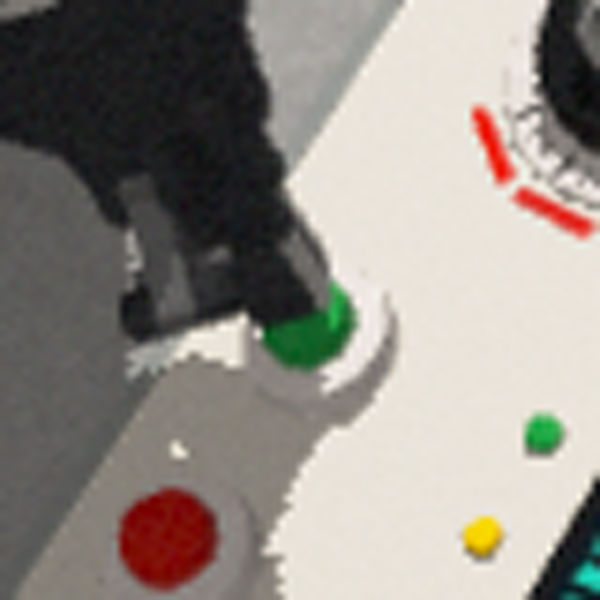

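```bash
python3 -m handwheel '[0,0.2,0,0,0,0,0, 0,0.4,0,0,0,0,0, 0,0.5,0,0,0,0,0, 0,0.6,0,0,0,0,0, 0,0.7,0,0,0,0,0, 0,0.8,0,0,0,0,0, 0,0.8,0,0,0,0,0]' 20; python3 gd.py
```

```text
t: 14.68
tcp_pos: [0.4636, -0.1483, 0.0949]
tool_rot: [0.162, -0.628, 0.682, -0.338]
force: [-0.4, -1.0, 2.6]
finger_gap: -0.001
t 14.6833 off mm -0.33 -1.17 14.56 F tool [ 0.41 -2.61  0.96]
shift cm [-0.102 -0.844 -0.065] rv [0.0001 0.0001 0.0007]
```

```bash
python3 -m handwheel '[0,0.1,0,0,0,0,0, 0,0.2,0,0,0,0,0, 0,0.3,0,0,0,0,0, 0,0.4,0,0,0,0,0, 0,0.45,0,0,0,0,0, 0,0.45,0,0,0,0,0]' 20; python3 gd.py
```

```text
t: 15.18
tcp_pos: [0.4647, -0.1482, 0.0907]
tool_rot: [0.162, -0.627, 0.683, -0.338]
force: [-1.1, -0.7, 5.6]
finger_gap: -0.0
t 15.1833 off mm -0.3 -1.21 10.23 F tool [ 0.12 -5.69  0.65]
shift cm [-0.102 -1.277 -0.07 ] rv [-0.0002  0.0001  0.0007]
```

```bash
python3 -m handwheel '[0,0.04,0,0,0,0,0, 0,0.08,0,0,0,0,0, 0,0.08,0,0,0,0,0]' 20; python3 gd.py;python3 -m handwheel '[0,0.03,0,0,0,0,0, 0,0.06,0,0,0,0,0, 0,0.06,0,0,0,0,0]' 20; python3 gd.py
```

```text
t: 15.43
tcp_pos: [0.4648, -0.1482, 0.0906]
tool_rot: [0.162, -0.627, 0.683, -0.338]
force: [-4.5, -0.3, 12.8]
finger_gap: -0.002
t 15.4333 off mm -0.3 -1.19 10.09 F tool [  0.84 -13.56  -0.66]
shift cm [-0.101 -1.291 -0.067] rv [-0.001   0.0003  0.0005]
t: 15.68
tcp_pos: [0.4648, -0.1482, 0.0905]
tool_rot: [0.162, -0.627, 0.683, -0.338]
force: [-7.1, -1.1, 18.2]
finger_gap: -0.002
t 15.6833 off mm -0.31 -1.16 9.98 F tool [  2.19 -19.4   -0.81]
shift cm [-0.1   -1.302 -0.064] rv [-0.0014  0.0004  0.0004]
```

The button is seated: it moved only 0.1 mm while the force rose to 19 N. I'll let go straight out.

```bash
python3 -m handwheel '[0,-0.3,0,0,0,0,0, 0,-0.8,0,0,0,0,0, 0,-1.5,0,0,0,0,0, 0,-3,0,0,0,0,0, 0,-6,0,0,0,0,0, 0,-9,0,0,0,0,0, 0,-10,0,0,0,0,0, 0,-10,0,0,0,0,0]' 20; python3 gd.py; python3 ov.py w13 70; python3 sc.py s13
python3 - <<'E'
from h import *
s=manip.snapshot("wrist"); hs=cv2.cvtColor(s["frame"],cv2.COLOR_RGB2HSV).astype(int)
A=np.load("grip.npy"); G=A+n*(-.034+.022)-.0338*px-.1115*py
for nm,Q in(("green",G),("red",G-.065*py*1.0+ .0*px)):
    c=proj(s,Q,True).round().astype(int); h=[n@pt(s,c[0]+i,c[1]+j,True)-d0 for i in(-6,-3,0,3) for j in(-6,-3,0)]; print(nm,c,np.median(h).round(4))
cv2.imwrite("pics/sfin.png",manip.snapshot("scene")["frame"][:,:,::-1])
E
```

```text
t: 16.35
tcp_pos: [0.4398, -0.1504, 0.1882]
tool_rot: [0.161, -0.626, 0.684, -0.339]
force: [0.1, 0.3, 0.7]
finger_gap: 0.0
t 16.35 off mm 0.78 -1.68 110.89 F tool [-0.43 -0.64 -0.09]
shift cm [-0.055  8.788 -0.217] rv [-0.0046  0.001   0.0001]
crop 158 27 proj [228.04618583  97.18241008]
red px 70 sel 60 ang -67.53 r 0.0274 0.0237 0.033 ang range -72.2 -62.9
orange px 202 sel 124 ang -57.4 r 0.0252 0.0193 0.0305 ang range -63.4 -51.6
t 16.4 [-0.15  0.38 -0.2 ] [-0.012  0.087  0.015] 0.00023365864746689328 [ 0.0022  0.0472  0.0125  0.01   -0.0149 -0.0068]
red 6 -70.14 0.0276
ora 16 -57.97 0.0255
green [323 246] 0.0211
red [392 305] 0.0214
```

View pics/w13.png

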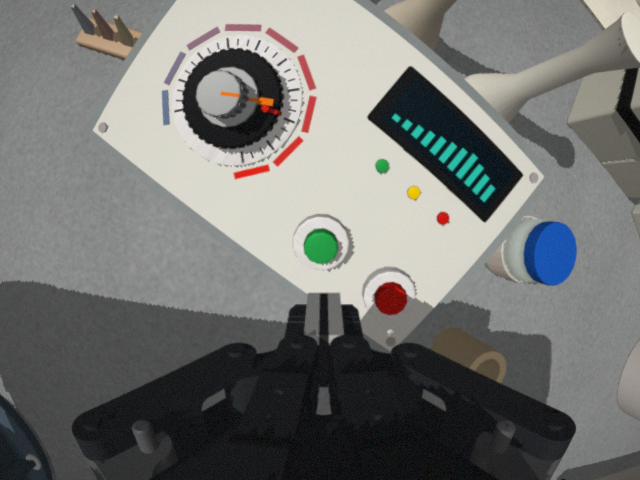

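View pics/w13k.png

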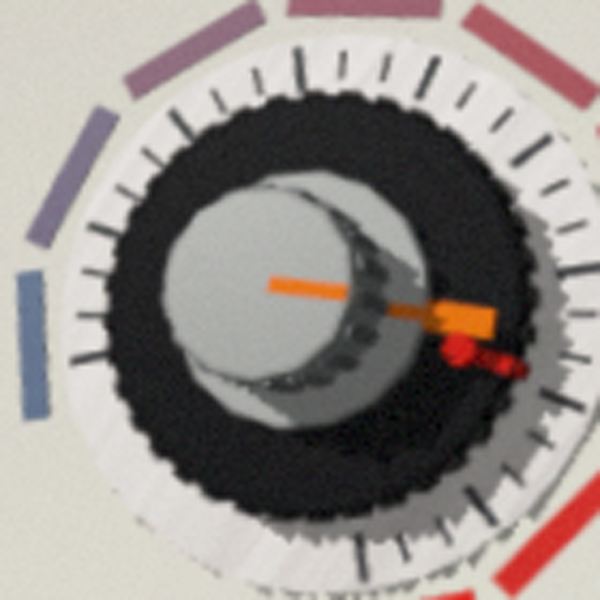

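View pics/sfin.png

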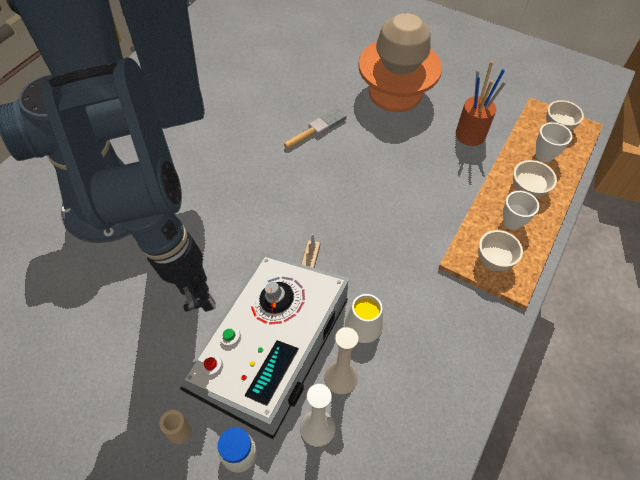

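```bash
python3 -c "
from station import manip
print(manip.sign_off())"
```

```text
the job is handed in; nothing more can be done
None
```

I turned the grey knob about 1.9 rad clockwise until its nose rested on the red pin, then pressed and released the green start button and handed the job in. It took about 16.5 s of the 69 s.

- **Knob and pin:** I stopped turning when the torque reached about 0.14 N·m by joint 6 and 0.18 N·m by the wrist. That is roughly 0.1 N·m above the running friction. Near contact the wrist torque was noisy, about ±0.04 N·m, so I used both readings and the camera.
- **After letting go:** The nose and pin are 10.1° apart in the wrist image, where contact is 10.4°. The scene camera read 12.2° with only six red pixels; I trusted the close view.
- **Ring:** The pin is at about −67.5°, compared with −67.7° before, so the ring has not moved within what I can measure.
- **Green button:** It went in to its seat and came back out to its full height. At the seat I pressed to about 19 N, firmer than the 6 N its spring needs at full depth.
- **Red button and other things:** The red button is at its full height. In the last pictures nothing around the desk looks touched. I did not see the brush on the table near the desk.

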